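# Ready the tasting stand: cup on the coaster, dispenser turned so its spout is over the cup

### The arm

A 6-joint arm with a two-finger parallel gripper is mounted at the origin on the work surface. World frame = base frame: x ahead of the robot, y to its left, z up, the work surface at z = 0. Lengths are in m, angles in rad, forces in N, time in s.
With the tool pointing down it reaches from about 0.225 to 0.875 m from the base axis. Payload 3.4 kg.
Tool frame: the origin (TCP) lies on the centre line of the jaws, within the pads' length; the fingertips stand 11 mm ahead of it and the grasp point (between the pads) lies 8 mm behind it; z points along the fingers, y is the line along which they close (so a half turn about z gives the same grasp; the last joint's range is limited). The gripper opens to 85 mm and grips with 20 to 120 N. Pads are 22 mm wide; open, the fingers measure 114 mm over their backs; the gripper's body (76 mm by 85 mm) begins 54 mm behind the grasp point. The pads swing forward as they close: fully open they stand 13 mm farther back than shut.
Start: joints at [-1.319, 0.276, 1.505, -0, 1.361, -0.121], TCP at [0.209, -0.536, 0.242] pointing down, gripper open.
Joint ranges: [-2.89, 2.89], [-0.75, 2.08], [0.22, 2.7], [-1.18, 4.32], [0.11, 2.71], [-2.7, 2.7]. Speed limits (rad/s): [2.57, 2.57, 3.14, 3.14, 3.14, 3.14].

### API

Orientations are given as a unit quaternion [w, x, y, z].
In Python, from rig import manip, eyes, job gives the robot as it stands.
- The arm moves only by the tool drive_tool, never from a script. Its argument "rows" is a list of rows, each a list of 3 entries, a list of its own where there are three numbers: the turn, a rotation vector about the world's x, y, z in rad, then the shift along the world's x, y, z in cm, then the finger opening in cm, from 0 to 8.54. A call has 1 to 8 rows; each row shifts and turns the commanded pose from where the row before left it; what a row does not reach is not made up. A row lasts 1/8 s, in which the tool goes at most 62.5 mm and 10.7 degrees, less where a joint would pass 70% of its speed; a pose out of reach is approached as far as the arm can. A call is refused whole if a number of a shift passes 6.25 or a number of a turn 0.188, either way. A call with a gripper value outside its range is refused whole. The fingers move at their own pace and stop on an object; "force" is the grip in N (left out, the last holds). Time passes only in rows, so rows that do not move let the fingers close. It gives the time, the measured TCP pose, the force, the opening and the grip force at its end, in the units of the state.
- manip.get_state(): the state, without advancing time (a new reading comes with each control period).
- eyes.get_image(name): name is "scene" or "top" or "wrist"; returns the picture (400x640x3 uint8, red, green, blue); there is no depth.
- eyes.get_calibration(name): a dict with "camera_matrix" (3x3 intrinsics, pixels), "k1" (the pictures are not rectified: a ray, as slopes to the right and down, at radius r is drawn at 1 + k1 r^2 times it, then the intrinsics apply), "view" (4x4, takes a point from world to camera coordinates). Camera axes: x right, y up, looking along -z (the intrinsics and any distortion apply to the point x, -y, -z); pixel columns grow to the right and rows downward; lengths in m; the calibration is good to about 2 mm. A picture is of the moment at which its call begins: read the wrist's pose just before it. get_calibration takes no time and is no camera call; for the wrist camera it gives the pose at the moment of the call.
- job.sign_off(): hands the job in; it is judged then, once.
The state is a dict: "clock": time; "qpos": joint angles; "qd": joint speeds; "effort": joint torques, N m; "position": TCP position; "ee_rot": TCP orientation; "contact_force": force on the tool from outside, world axes, zero at the start; "moment": the same for the moment, N m; "width": finger opening in m; "gripper_force": force on a finger pad.
Only numpy, scipy, OpenCV 4.12 (cv2) and the standard library are available. Lean on these libraries where they do the work, as an engineer would, in place of code of your own. Each camera call takes 0.05 s, during which the arm holds its last target. There are 200 camera calls.

### The job

Get the tasting stand ready for the next customer: first stand the white cup upright on the stand's round black coaster, wholly on it and in the middle, and let it go. Then set the red-capped dispenser upright in the stand's collar, turned so that its spout lies in the collar's gap between the two red ends and its tip is over the cup, fully home; lower it in gently, never dropping it. Leave the two jars and the spoon pot where they are.

Things in the scene. Friction and masses are not known exactly. Their poses are not given: they have to be found in the camera images.
- stand: Fixed wooden tasting stand. Origin on the counter under the centre of its collar; x points from pillar to coaster (the way the spout must point), z up. A board 8 mm thick spans x -55 to 125, y -50 to 50 mm. A round pillar on it carries a black floor disc (72 mm diameter, top 75 mm above the counter) with the wooden collar. A red stripe on the board also points along x.
- seat (a point): Centre of the collar's floor, 75 mm above the counter: where the dispenser's underside centre must rest. Axes as the stand's. The collar is 18 mm tall (top 93 mm above the counter), 57 mm inside diameter at the floor, flaring to 64 mm at its top, with one gap 22 mm wide towards +x, whose two ends are red.
- coaster (a point): Centre of the top of the round black coaster (80 mm diameter) on the stand's board, 80 mm from the collar's axis along the stand's x, 11 mm above the counter. Same axes as the stand.
- dispenser: Loose upright dispenser, about 0.35 kg: round amber body with red cap, 52 mm diameter throughout, 125 mm tall, paper band. Origin at the underside's centre, z up, x along the spout: a steel tube 12 mm thick, centre line 16 mm above the underside, reaching 86 mm from the axis; black tap handle on it up to 37 mm. Above 40 mm it can be gripped at any angle. Starts on the counter, spout any way.
- spout_tip (a point): Lowest point of the dispenser's spout end: 80 mm from the dispenser's axis along its x, 2 mm above the level of its underside.
- cup: Loose white tasting cup with a pink band, about 90 g, standing upright on the counter at the start: 45 mm tall, 48 mm outside diameter at the foot and 52 mm at the rim, wall 3 mm. Origin at the centre of its underside, z up. Once the dispenser is in place its spout tip is 21 mm above the cup's rim.
- jar_left: Bystander: loose amber jar with a yellow cap, 44 mm diameter, 85 mm tall, no spout. Origin at the centre of its underside.
- jar_right: Bystander: a second jar, same as jar_left, at the other side of the counter. Origin at the centre of its underside.
- spoon_pot: Bystander: loose white pot with white plastic spoons upright in it, 76 mm diameter, pot 75 mm tall, spoons to about 120 mm. Origin at the centre of its underside.
There are look-alikes about, which are no part of the job. Leave any orange or turquoise look-alike of the cup alone.

How it is judged:
By the outcome, as a careful person would: the job done as asked, in the order asked, and still so for the second after the job is handed in, with the robot touching nothing.
It also fails if it takes over 72 s, if anything falls off the work surface, if the arm or the gripper's body presses on something with over 40 N, if the wrist force passes 120 N, or if a joint passes its speed limit or range.

## Working session

There is one attempt and no reset: what is moved stays moved. The work goes in short steps, Python scripts to look and compute and a tool call to move; the robot and the scene stay as the last step left them, time stands still between calls to the robot, and variables do not carry over. Pictures are saved under pics/ and viewed, at most 10 in all, crops included, and the job is handed in when it is done.

Besides the shell and the picture viewer there is one more tool, called after ">>>" by a JSON object that holds its "api" and its "payload", one argument or row to a line. drive_tool: Moves the arm, as the interface text tells. Its arguments: {"type":"object","properties":{"rows":{"type":"array"},"force":{"type":"number"}},"required":["rows"]}

```bash
mkdir -p pics; ls; cat > h.py <<'E'
import numpy as np, cv2
from rig import manip, eyes, job
def ray(cal,u,v):
    K=np.array(cal["camera_matrix"]);x=(u-K[0,2])/K[0,0];y=(v-K[1,2])/K[1,1]
    k=cal["k1"];rd=np.hypot(x,y);r=rd
    for _ in range(30): r=rd/(1+k*r*r)
    s=r/rd if rd>0 else 1
    V=np.array(cal["view"]);d=V[:3,:3].T@np.array([x*s,-y*s,-1.]);c=-V[:3,:3].T@V[:3,3]
    return c,d
def at(cal,u,v,z):
    c,d=ray(cal,u,v);return c+d*(z-c[2])/d[2]
def proj(cal,p):
    V=np.array(cal["view"]);q=V[:3,:3]@np.array(p)+V[:3,3];x=q[0]/-q[2];y=-q[1]/-q[2]
    f=1+cal["k1"]*(x*x+y*y);K=np.array(cal["camera_matrix"])
    return K[0,0]*x*f+K[0,2],K[1,1]*y*f+K[1,2]
def save(im,name,crop=None,s=1):
    if crop: a,b,c,d=crop;im=im[b:d,a:c]
    cv2.imwrite("pics/"+name,cv2.resize(im,None,fx=s,fy=s,interpolation=cv2.INTER_CUBIC)[:,:,::-1])
E
python3 - <<'E'
from h import *
for n in("top","scene"):
    im=eyes.get_image(n);np.save(n+".npy",im);save(im,n+"0.png",None,1.25)
    c=eyes.get_calibration(n);print(n,c["k1"],c["camera_matrix"],ray(c,320,200))
print(manip.get_state())
E
```

```text
pics
top -0.09932789662193836 [[417.05085561   0.         314.16491434]
 [  0.         417.05085561 201.26193346]
 [  0.           0.           1.        ]] (array([0.48479812, 0.06450951, 1.34254555]), array([ 0.04675535, -0.00156917, -0.99900771]))
scene -0.11638229423745938 [[435.23106908   0.         321.73600471]
 [  0.         435.23106908 196.02641485]
 [  0.           0.           1.        ]] (array([ 1.23506921, -0.16440511,  0.93915639]), array([-0.60721732,  0.19159125, -0.77115445]))
{'clock': 0.1, 'qpos': array([-1.31902257e+00,  2.76536481e-01,  1.50597811e+00,  9.37377346e-07,
        1.36073244e+00, -1.21026199e-01]), 'qd': array([ 2.70311331e-04, -5.86079956e-04, -2.37159323e-03,  1.40780992e-03,
        1.92770813e-05,  1.23603188e-04]), 'effort': array([ 1.20722314e-03, -4.17698872e+01, -2.46405691e+01, -1.80397928e-04,
        5.79116429e-03, -3.50813394e-06]), 'position': array([ 0.20929766, -0.53507323,  0.24153484]), 'ee_rot': array([-8.25452613e-04,  9.82677448e-01,  1.85322282e-01, -5.35806767e-05]), 'contact_force': array([ 0.43947323,  0.83328649, -0.22983263]), 'moment': array([-0.01451139,  0.04186869, -0.03100028]), 'gripper_force': 0.0, 'width': 0.08544275319548948}
```

View pics/top0.png

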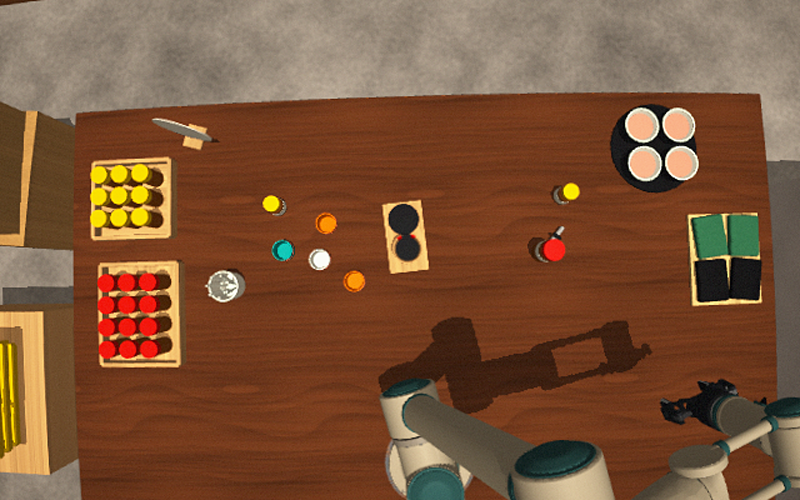

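View pics/scene0.png

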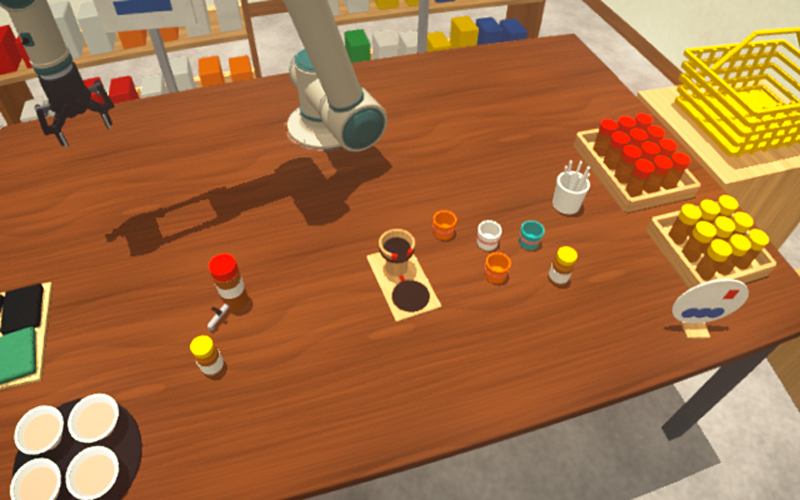

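The top view has the robot at the bottom, with image up = +x and left = +y. In the 1.25x picture the white cup is at (319,259), the stand at (405,235) with its coaster at the far end, and the dispenser at (552,248) with its spout up-right. I'll zoom in next.

```bash
python3 - <<'E'
from h import *
t=np.load("top.npy");s=np.load("scene.npy")
def R(im,c,f): 
    a,b,w,d=c;return cv2.resize(im[b:d,a:w],None,fx=f,fy=f,interpolation=cv2.INTER_CUBIC)
A=R(t,(240,150,350,225),5) #550x375
B=R(t,(425,170,475,225),5) #250x275
C=np.zeros((600,800,3),np.uint8);C[:375,:550]=A;C[:275,550:800]=B
D=R(s,(290,170,390,260),2.5) #250x225
C[375:600,:250]=D
E=R(s,(145,195,225,270),3);C[375:600,250:490]=E
save(C,"crop1.png")
# colour blobs in top: red cap, white cup
h=cv2.cvtColor(t,cv2.COLOR_RGB2HSV)
c=eyes.get_calibration("top")
def blob(m,x0,y0,x1,y1,z):
    mm=np.zeros(m.shape,np.uint8);mm[y0:y1,x0:x1]=m[y0:y1,x0:x1]
    n,l,st,ce=cv2.connectedComponentsWithStats(mm);i=1+np.argmax(st[1:,4]);print(st[i],ce[i],at(c,*(ce[i]),z).round(4))
red=((h[...,0]<6)|(h[...,0]>174))&(h[...,1]>200)&(h[...,2]>150)
blob(red,425,180,475,215,.125)
white=(h[...,1]<70)&(h[...,2]>120)
blob(white,240,190,270,222,.045)
E
```

```text
[435 192  17  17 242] [443.11983471 199.7231405 ] [ 0.5322 -0.2992  0.125 ]
[247 199  17  17 217] [255.16589862 207.07373272] [0.5293 0.2656 0.045 ]
```

View pics/crop1.png

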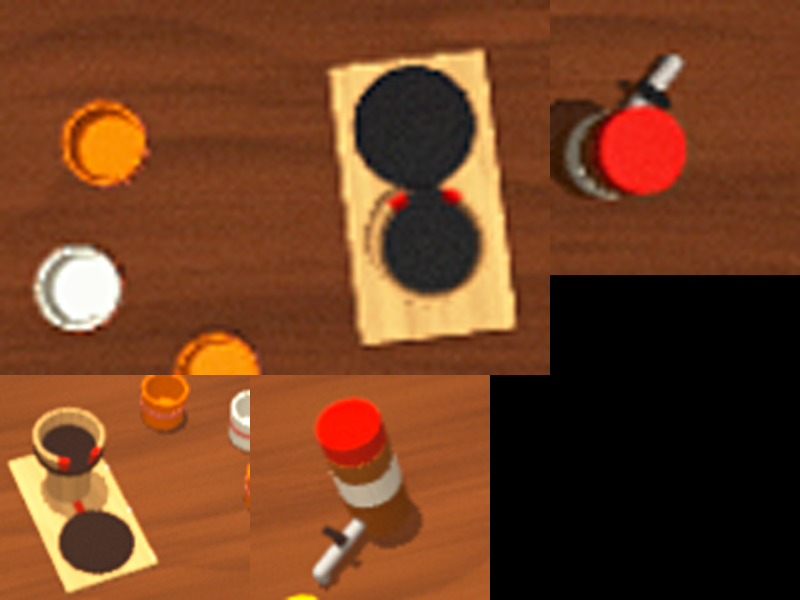

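```bash
python3 - <<'E'
from h import *
c=eyes.get_calibration("top");f=lambda u,v,z,x0=240,y0=150:at(c,(u+.5)/5-.5+x0,(v+.5)/5-.5+y0,z)
P=[f(*p,.008)[:2] for p in[(329,70),(484,50),(516,327),(362,345)]]
print(np.round(P,4));print([np.linalg.norm(P[i]-P[i-1]).round(4) for i in range(4)])
fwd=(P[0]+P[1]-P[2]-P[3])/2;lat=(P[0]+P[3]-P[1]-P[2])/2
y1=np.degrees(np.arctan2(fwd[1],fwd[0]));y2=np.degrees(np.arctan2(lat[1],lat[0]))-90;print("yaw",y1,y2)
yaw=np.radians((y1*180+y2*100)/280);ux=np.array([np.cos(yaw),np.sin(yaw)])
m=np.mean(P,0);print("collar",m-.035*ux,"coaster",m+.045*ux)
print("coaster meas",f(414.5,126,.011),"red mid gap @.093",f(425,198,.093), "floor",f(432,246,.075))
b=np.array([.5322,-.2992])
tip=f(675,65,.017,425-110,170);print("tip",tip,np.linalg.norm(tip[:2]-b),np.degrees(np.arctan2(*(tip[:2]-b)[::-1])))
# foot in the scene cam: check vs projected
s=eyes.get_calibration("scene")
for n,p in dict(cap=[*b,.125],base=[*b,0],cup=[.5293,.2656,.045]).items(): print(n,np.round(proj(s,p),1),np.round(np.array(proj(s,p))*1.25,0))
E
```

```text
[[ 0.6659  0.106 ]
 [ 0.6759  0.0059]
 [ 0.4972 -0.0091]
 [ 0.4885  0.0897]]
[np.float64(0.1782), np.float64(0.1006), np.float64(0.1793), np.float64(0.0992)]
yaw 5.015946915784443 5.3661235307477995
collar [0.54699189 0.04498725] coaster [0.62667007 0.05215582]
coaster meas [0.62772217 0.05207158 0.011     ] red mid gap @.093 [0.57533038 0.04780535 0.093     ] floor [0.54724884 0.04416738 0.075     ]
tip [ 0.59075594 -0.35501822  0.017     ] 0.08089790659066722 -43.628798409007885
cap [177.6 210.7] [222. 263.]
base [189.  240.3] [236. 300.]
cup [391.8 183.6] [490. 230.]
```

Measurements agree: the board comes out at 179x100 mm, the stand yaw is about 5.2°, the collar is at (0.547,0.045) and the coaster at (0.627,0.052). The cup is at (0.529,0.266). The dispenser is at (0.532,-0.299) with its spout at about -44°. Moving to hover over the cup, with the closing line clear of the look-alikes.

>>> {"api": "drive_tool", "payload": {
  "rows": [
    [[0,0,0.018],[2,5,-0.5],8.5],
    [[0,0,0.018],[2,5,-0.5],8.5],
    [[0,0,0.018],[2,5,-0.5],8.5],
    [[0,0,0.018],[2,5,-0.5],8.5],
    [[0,0,0.018],[2,5,-0.5],8.5],
    [[0,0,0.018],[2,5,-0.5],8.5],
    [[0,0,0.018],[2,5,-0.5],8.5],
    [[0,0,0.018],[2,5,-0.5],8.5]
  ],
  "force": 30
}}

```text
clock: 1.1
position: [0.3697, -0.1339, 0.2021]
ee_rot: [0.0, 0.967, 0.256, 0.0]
contact_force: [1.9, 0.2, -0.6]
width: 0.085
gripper_force: 0.0
```

>>> {"api": "drive_tool", "payload": {
  "rows": [
    [[0,0,0.018],[2,5,-0.5],8.5],
    [[0,0,0.018],[2,5,-0.5],8.5],
    [[0,0,0.018],[2,5,-0.5],8.5],
    [[0,0,0.018],[2,5,-0.5],8.5],
    [[0,0,0.018],[2,5,-0.5],8.5],
    [[0,0,0.018],[2,5,-0.5],8.5],
    [[0,0,0.018],[2,5,-0.5],8.5],
    [[0,0,0.018],[2,5,-0.5],8.5]
  ]
}}

```text
clock: 2.1
position: [0.5296, 0.2661, 0.1617]
ee_rot: [0.0, 0.946, 0.325, -0.0]
contact_force: [-0.3, 0.4, 0.2]
width: 0.0851
gripper_force: 0.0
```

```bash
cat >> h.py <<'E'
def pose():
    s=manip.get_state();w,x,y,z=s["ee_rot"]
    yv=np.array([2*(x*y-w*z),1-2*(x*x+z*z),2*(y*z+w*x)]);zv=np.array([2*(x*z+w*y),2*(y*z-w*x),1-2*(x*x+y*y)])
    print("t",s["clock"],"p",s["position"].round(4),"close",np.degrees(np.arctan2(yv[1],yv[0])).round(2),"z",zv.round(4),"w",round(s["width"],4),"F",s["contact_force"].round(1),"g",round(s["gripper_force"],1),"q",s["qpos"].round(2))
    return s
E
python3 - <<'E'
from h import *
pose();c=eyes.get_calibration("wrist");im=eyes.get_image("wrist");np.save("w1.npy",im);save(im,"w1.png")
print([np.round(proj(c,p),1) for p in([.5293,.2656,.045],[.5293,.2656,0])])
E
```

```text
t 2.1 p [0.5296 0.2661 0.1617] close -52.08 z [-5.e-04 -6.e-04 -1.e+00] w 0.0851 F [-0.3  0.4  0.2] g 0.0 q [ 0.35  0.36  1.59 -0.    1.19  1.26]
[array([319.1, 196. ]), array([319. , 185.1])]
```

View pics/w1.png

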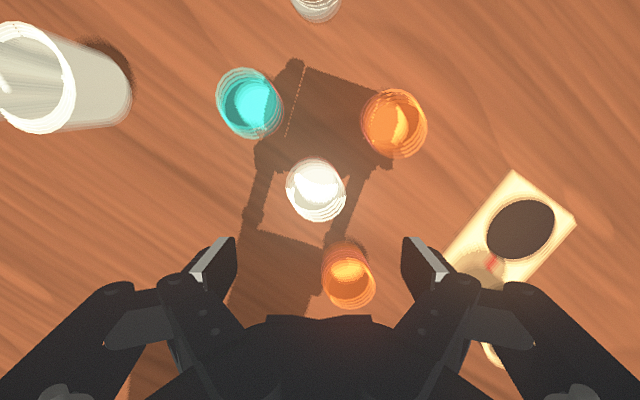

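The wrist view shows the cup near (316,188), between the jaws but blurred by motion, with the fingers' shadow around it. I'll take it again now the arm is still.

```bash
python3 - <<'E'
from h import *
pose();c=eyes.get_calibration("wrist");im=eyes.get_image("wrist");im=eyes.get_image("wrist")
for z in(.045,0): print(np.round(proj(c,[.5293,.2656,z]),1), np.round([proj(c,[.5293+d,.2656+e,z]) for d,e in((.01,0),(0,.01))],1).tolist())
for p,r in((.045,.026),(0,.024)):
  pts=np.array([proj(c,[.5293+r*np.cos(a),.2656+r*np.sin(a),p]) for a in np.linspace(0,6.28,40)])
  im=cv2.polylines(im.copy(),[(pts*8).astype(int)],True,(0,0,255),1,cv2.LINE_AA,3)
save(im,"w2.png",(250,130,380,260),4)
E
```

```text
t 2.15 p [0.5326 0.2727 0.1609] close -51.97 z [ 0.0029  0.0067 -1.    ] w 0.0849 F [ 4.8  5.5 -0.7] g 0.0 q [0.35 0.36 1.59 0.01 1.19 1.26]
[323.2 203.6] [[329.9, 195.4], [314.7, 197.2]]
[322.6 192. ] [[328.3, 185.0], [315.3, 186.5]]
```

View pics/w2.png

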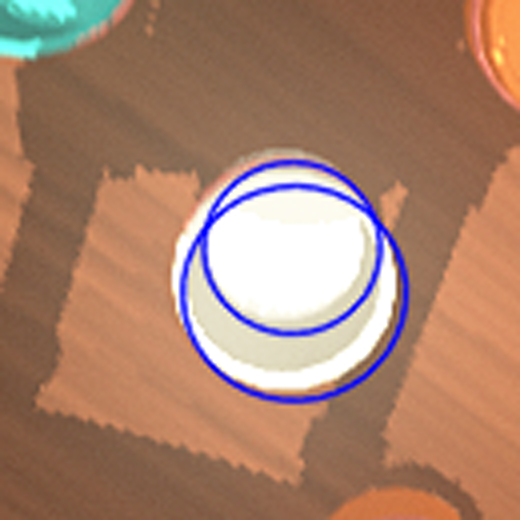

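The arm was still ringing from the stop; within that, the predicted rim circle matches the cup to about 2–3 mm. Descending and gripping.

>>> {"api": "drive_tool", "payload": {
  "rows": [
    [[0,0,0],[0,0,-3],8.5],
    [[0,0,0],[0,0,-4],8.5],
    [[0,0,0],[0,0,-3.5],8.5],
    [[0,0,0],[0,0,-2.2],8.5],
    [[0,0,0],[0,0,-1],8.5],
    [[0,0,0],[0,0,0],8.5],
    [[0,0,0],[0,0,0],6.5],
    [[0,0,0],[0,0,0],5.5]
  ]
}}

```text
clock: 3.25
position: [0.53, 0.2647, 0.0264]
ee_rot: [-0.0, 0.946, 0.324, 0.001]
contact_force: [0.3, 0.2, 0.5]
width: 0.0551
gripper_force: 0.3
```

>>> {"api": "drive_tool", "payload": {
  "rows": [
    [[0,0,0],[0,0,0],4.8],
    [[0,0,0],[0,0,0],4.5],
    [[0,0,0],[0,0,0],4.5],
    [[0,0,0],[0,0,0],4.5],
    [[0,0,0],[0,0,0.5],4.5],
    [[0,0,0],[0,0,1.5],4.5],
    [[0,0,0],[0,0,2],4.5],
    [[0,0,0],[0,0,2],4.5]
  ],
  "force": 30
}}

```text
clock: 4.25
position: [0.5295, 0.2645, 0.0866]
ee_rot: [0.0, 0.946, 0.324, 0.0]
contact_force: [-0.6, -0.4, -0.7]
width: 0.0511
gripper_force: 31.5
```

>>> {"api": "drive_tool", "payload": {
  "rows": [
    [[0,0,-0.048],[0.5,-1,1],4.5],
    [[0,0,-0.048],[1,-2.2,1],4.5],
    [[0,0,-0.048],[1,-2.2,1],4.5],
    [[0,0,-0.048],[1,-2.2,0],4.5],
    [[0,0,-0.048],[1,-2.2,0],4.5],
    [[0,0,-0.048],[1,-2.2,0],4.5],
    [[0,0,-0.048],[1,-2.2,0],4.5],
    [[0,0,-0.048],[1,-2.2,0],4.5]
  ]
}}

```text
clock: 5.25
position: [0.6048, 0.0989, 0.1154]
ee_rot: [0.0, 0.991, 0.136, -0.0]
contact_force: [1.0, -0.8, -1.3]
width: 0.0511
gripper_force: 31.5
```

>>> {"api": "drive_tool", "payload": {
  "rows": [
    [[0,0,-0.048],[1,-2,0],4.5],
    [[0,0,-0.048],[0.7,-1.6,0],4.5],
    [[0,0,-0.048],[0.4,-0.9,0],4.5],
    [[0,0,-0.048],[0.2,-0.4,0],4.5],
    [[0,0,0],[0,0,0],4.5],
    [[0,0,0],[0,0,0],4.5],
    [[0,0,0],[0,0,0],4.5]
  ]
}}

```text
clock: 6.12
position: [0.6272, 0.0519, 0.1154]
ee_rot: [-0.0, 0.999, 0.043, -0.0]
contact_force: [0.5, 0.1, -1.3]
width: 0.0509
gripper_force: 31.5
```

```bash
python3 - <<'E'
from h import *
s=pose();c=eyes.get_calibration("wrist");im=eyes.get_image("wrist")
p=s["position"]; 
for z,r,o in((p[2]+.02,.026,p),(.011,.040,[.6272,.0521])):
  pts=np.array([proj(c,[o[0]+r*np.cos(a),o[1]+r*np.sin(a),z]) for a in np.linspace(0,6.28,40)])
  print(pts.mean(0));im=cv2.polylines(im.copy(),[(pts*8).astype(int)],True,(0,0,255),1,cv2.LINE_AA,3)
save(im,"w3.png",(200,100,440,300),3)
E
```

```text
t 6.125 p [0.6272 0.0519 0.1154] close -85.11 z [-1.e-04  1.e-04 -1.e+00] w 0.0509 F [ 0.5  0.1 -1.3] g 31.5 q [-0.03  0.45  1.57  0.    1.13  1.46]
[320.50818881 269.99776319]
[319.16563831 196.65254444]
```

View pics/w3.png

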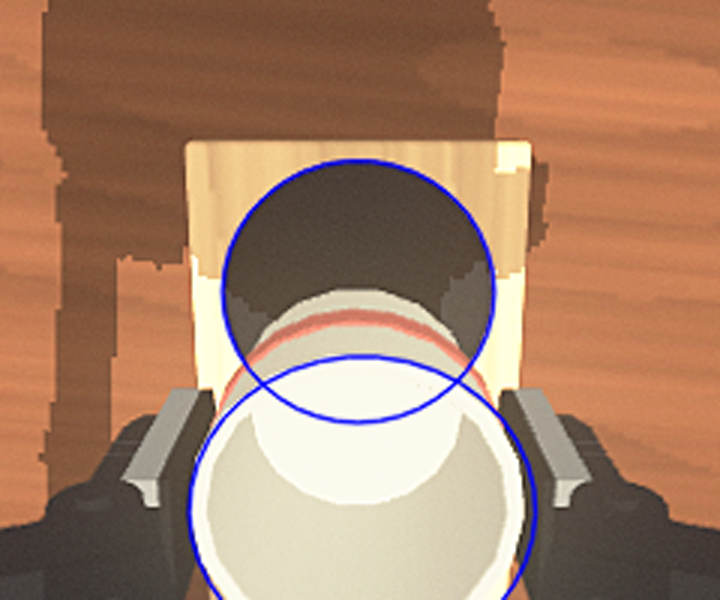

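The coaster matches its predicted circle, which is centred in the crop at (358,290), and the cup is centred between the pads at about (360,510). Lowering.

>>> {"api": "drive_tool", "payload": {
  "rows": [
    [[0,0,0],[0,0,-1.5],4.5],
    [[0,0,0],[0,0,-2.2],4.5],
    [[0,0,0],[0,0,-2],4.5],
    [[0,0,0],[0,0,-1.2],4.5],
    [[0,0,0],[0,0,-0.6],4.5],
    [[0,0,0],[0,0,-0.3],4.5],
    [[0,0,0],[0,0,0],4.5]
  ]
}}

```text
clock: 7.05
position: [0.628, 0.0515, 0.038]
ee_rot: [0.0, 0.999, 0.042, 0.001]
contact_force: [0.5, 0.6, -1.1]
width: 0.0512
gripper_force: 31.5
```

>>> {"api": "drive_tool", "payload": {
  "rows": [
    [[0,0,0],[0,0,-0.1],4.5],
    [[0,0,0],[0,0,-0.05],4.5],
    [[0,0,0],[0,0,0],4.5]
  ]
}}

```text
clock: 7.42
position: [0.6282, 0.0515, 0.0378]
ee_rot: [0.0, 0.999, 0.042, 0.001]
contact_force: [-2.0, -0.9, 7.7]
width: 0.0512
gripper_force: 32.1
```

The cup is on the coaster, with 8 N of contact. Releasing slowly and rising.

>>> {"api": "drive_tool", "payload": {
  "rows": [
    [[0,0,0],[0,0,0.05],5.4],
    [[0,0,0],[0,0,0],6],
    [[0,0,0],[0,0,0],7],
    [[0,0,0],[0,0,0],8.3],
    [[0,0,0],[0,0,0],8.5],
    [[0,0,0],[0,0,1],8.5],
    [[0,0,0],[0,0,3],8.5],
    [[0,0,0],[0,0,5],8.5]
  ]
}}

```text
clock: 8.43
position: [0.6262, 0.0515, 0.1261]
ee_rot: [-0.0, 0.999, 0.042, -0.002]
contact_force: [0.1, 0.5, -0.9]
width: 0.0852
gripper_force: 0.0
```

>>> {"api": "drive_tool", "payload": {
  "rows": [
    [[0,0,0],[0,-1,5],8.5],
    [[0,0,0],[-0.5,-3,3],8.5],
    [[0,0,0],[-1,-5,0],8.5],
    [[0,0,0],[-1,-5,0],8.5],
    [[0,0,0],[-1.5,-5,0],8.5],
    [[0,0,0],[-1.5,-5,0],8.5],
    [[0,0,0],[-1.5,-4,0],8.5],
    [[0,0,0],[-1,-2,0],8.5]
  ]
}}

```text
clock: 9.43
position: [0.5467, -0.2504, 0.207]
ee_rot: [0.0, 0.999, 0.041, 0.0]
contact_force: [-0.2, 0.4, -0.3]
width: 0.0848
gripper_force: 0.0
```

>>> {"api": "drive_tool", "payload": {
  "rows": [
    [[0,0,0],[0,0,0],8.5],
    [[0,0,0],[0,0,0],8.5],
    [[0,0,0],[0,0,0],8.5]
  ]
}}

```text
clock: 9.8
position: [0.548, -0.2471, 0.2064]
ee_rot: [-0.0, 0.999, 0.043, 0.0]
contact_force: [0.6, -0.2, 0.6]
width: 0.0847
gripper_force: 0.0
```

```bash
python3 - <<'E'
from h import *
s=pose();c=eyes.get_calibration("wrist");im=eyes.get_image("wrist");np.save("w4.npy",im);t=eyes.get_image("top");np.save("t2.npy",t)
b=np.array([.5322,-.2992])
for z,r in((.125,.026),(0,.026)):
  pts=np.array([proj(c,[b[0]+r*np.cos(a),b[1]+r*np.sin(a),z]) for a in np.linspace(0,6.28,40)])
  im=cv2.polylines(im.copy(),[(pts*8).astype(int)],True,(0,0,255),1,cv2.LINE_AA,3)
a=np.radians(-43.6);u=np.array([np.cos(a),np.sin(a)])
L=np.array([proj(c,[*(b+u*r),.022]) for r in(.03,.086)]);print(L.round(1))
im=cv2.polylines(im.copy(),[(L*8).astype(int)],False,(0,0,255),1,cv2.LINE_AA,3)
A=cv2.resize(im[:330,140:540],None,fx=1.5,fy=1.5);B=cv2.resize(t[150:225,300:350],None,fx=4,fy=4,interpolation=2)
C=np.zeros((495,800,3),np.uint8);C[:,:600]=A;C[:300,600:]=B;save(C,"w4.png")
E
```

```text
t 9.8 p [ 0.548  -0.2471  0.2064] close -85.04 z [ 2.e-04  4.e-04 -1.e+00] w 0.0847 F [ 0.6 -0.2  0.6] g 0.0 q [-0.54  0.34  1.51  0.    1.3   0.94]
[[381.8 180.5]
 [420.4 148.5]]
```

View pics/w4.png

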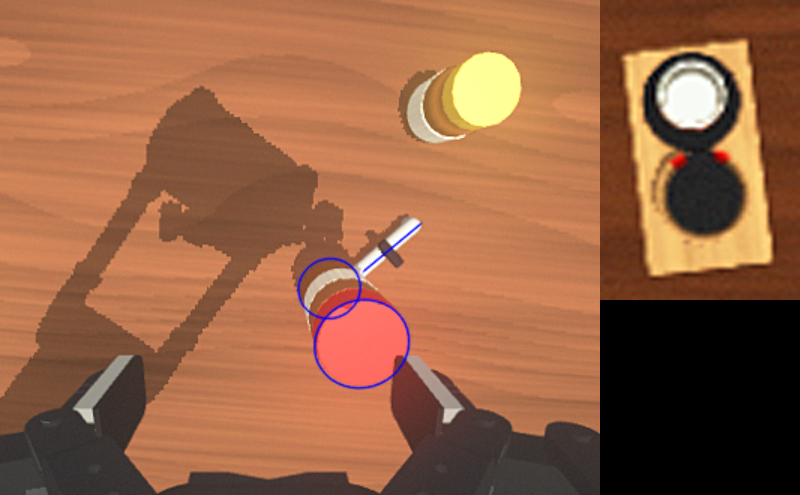

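The cup stands centred on the coaster (inset at 690,98). The dispenser's cap fits its predicted circle at (361,342), and the spout runs at -42 to -44°. The jar is clear of the fingers.

>>> {"api": "drive_tool", "payload": {
  "rows": [
    [[0,0,0],[-0.6,-2,0],8.5],
    [[0,0,0],[-0.6,-2,0],8.5],
    [[0,0,0],[-0.4,-1.2,-1],8.5],
    [[0,0,0],[0,0,-3],8.5],
    [[0,0,0],[0,0,-4],8.5],
    [[0,0,0],[0,0,-3],8.5],
    [[0,0,0],[0,0,-1.4],8.5],
    [[0,0,0],[0,0,-0.4],8.5]
  ]
}}

```text
clock: 10.9
position: [0.531, -0.3009, 0.0775]
ee_rot: [-0.0, 0.999, 0.042, -0.001]
contact_force: [0.1, -0.9, 0.4]
width: 0.0848
gripper_force: 0.0
```

>>> {"api": "drive_tool", "payload": {
  "rows": [
    [[0,0,0],[0,0,0],8.5],
    [[0,0,0],[0,0,0],6.5],
    [[0,0,0],[0,0,0],5.5],
    [[0,0,0],[0,0,0],5],
    [[0,0,0],[0,0,0],4.5],
    [[0,0,0],[0,0,0],4.5],
    [[0,0,0],[0,0,0],4.5]
  ],
  "force": 45
}}

```text
clock: 11.78
position: [0.532, -0.3008, 0.0795]
ee_rot: [0.001, 0.999, 0.042, 0.001]
contact_force: [0.0, -0.5, 5.9]
width: 0.0512
gripper_force: 40.2
```

>>> {"api": "drive_tool", "payload": {
  "rows": [
    [[0,0,0],[0,0,0.5],4.5],
    [[0,0,0],[0,0,1.5],4.5],
    [[0,0,0],[0,0,2.5],4.5],
    [[0,0,0],[0,0,2.5],4.5],
    [[0,0,0],[0,0,2.5],4.5],
    [[0,0,0],[0,0,1.5],4.5],
    [[0,0,0],[0,0,1],4.5],
    [[0,0,0],[0,0,0],4.5]
  ]
}}

```text
clock: 12.78
position: [0.5316, -0.3006, 0.1987]
ee_rot: [0.0, 0.999, 0.042, 0.0]
contact_force: [0.7, 0.1, -4.2]
width: 0.051
gripper_force: 40.8
```

>>> {"api": "drive_tool", "payload": {
  "rows": [
    [[0,0,0.085],[0,2,0],4.5],
    [[0,0,0.085],[0.3,4,0],4.5],
    [[0,0,0.085],[0.2,5,0],4.5],
    [[0,0,0.085],[0.2,5,0],4.5],
    [[0,0,0.085],[0.2,5,0],4.5],
    [[0,0,0.085],[0.2,5,0],4.5],
    [[0,0,0.085],[0.2,4,0],4.5],
    [[0,0,0.085],[0.2,2.6,0],4.5]
  ]
}}

```text
clock: 13.78
position: [0.5455, 0.0276, 0.1972]
ee_rot: [-0.001, 0.927, 0.375, -0.001]
contact_force: [1.2, -0.6, -3.3]
width: 0.0514
gripper_force: 41.2
```

>>> {"api": "drive_tool", "payload": {
  "rows": [
    [[0,0,0.085],[0,1.5,0],4.5],
    [[0,0,0.085],[0,0.5,0],4.5],
    [[0,0,0],[0,0,0],4.5],
    [[0,0,0],[0,0,0],4.5],
    [[0,0,0],[0,0,0],4.5]
  ]
}}

```text
clock: 14.4
position: [0.5464, 0.0451, 0.1981]
ee_rot: [-0.0, 0.893, 0.45, -0.0]
contact_force: [0.4, 0.2, -4.3]
width: 0.051
gripper_force: 41.1
```

```bash
python3 - <<'E'
from h import *
s=pose();c=eyes.get_calibration("wrist");im=eyes.get_image("wrist");np.save("w5.npy",im);t=eyes.get_image("top");sc=eyes.get_image("scene");np.save("t3.npy",t);np.save("s3.npy",sc)
p=s["position"];b=p[:2];ub=p[2]-.079;d=im.copy()
print("reach err",b-[.5470,.0450])
a=np.radians(5.15);u=np.array([np.cos(a),np.sin(a)])
for pts in(np.array([proj(c,[*(b+u*r),ub+.022]) for r in(.03,.086)]),np.array([proj(c,[*(np.array([.547,.045])+u*r),.011]) for r in(.04,.12)])):
  print(pts.round(1));d=cv2.polylines(d,[(pts*8).astype(int)],False,(0,0,255),1,cv2.LINE_AA,3)
q=[b+.026*np.array([np.cos(x),np.sin(x)]) for x in np.linspace(0,6.28,40)]
d=cv2.polylines(d,[(np.array([proj(c,[*k,ub+.125]) for k in q])*8).astype(int)],True,(0,0,255),1,cv2.LINE_AA,3)
A=cv2.resize(d[:300,220:440],None,fx=2,fy=2,interpolation=2)
B=cv2.resize(t[140:220,290:360],None,fx=5,fy=5,interpolation=2)
C=np.zeros((600,790,3),np.uint8);C[:,:440]=A;C[:400,440:]=B;C[400:,440:]=cv2.resize(sc[150:264,235:435],None,fx=1.75,fy=1.75)[:200];save(C,"w5.png")
E
```

```text
t 14.4 p [0.5464 0.0451 0.1981] close -36.51 z [-4.e-04 -2.e-04 -1.e+00] w 0.051 F [ 0.4  0.2 -4.3] g 41.1 q [-0.04  0.26  1.63 -0.    1.24  0.59]
reach err [-6.47892958e-04  5.50460283e-05]
[[350.8 189.9]
 [414.8 135.8]]
[[345.1 156.9]
 [400.2 108.8]]
```

View pics/w5.png

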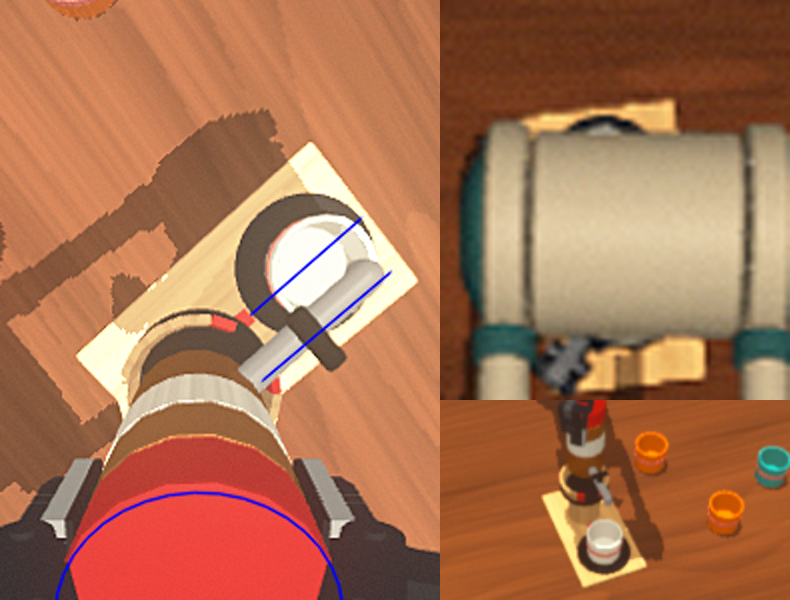

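The spout (centre line in the crop about (251,381)→(379,268)) runs parallel to the stand but sits 2–3 mm left of prediction. A clean zoom should show it against the gap.

```bash
python3 - <<'E'
from h import *
save(np.load("w5.npy"),"w5z.png",(305,130,415,212),7)
E
```

```text
(no output)
```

View pics/w5z.png

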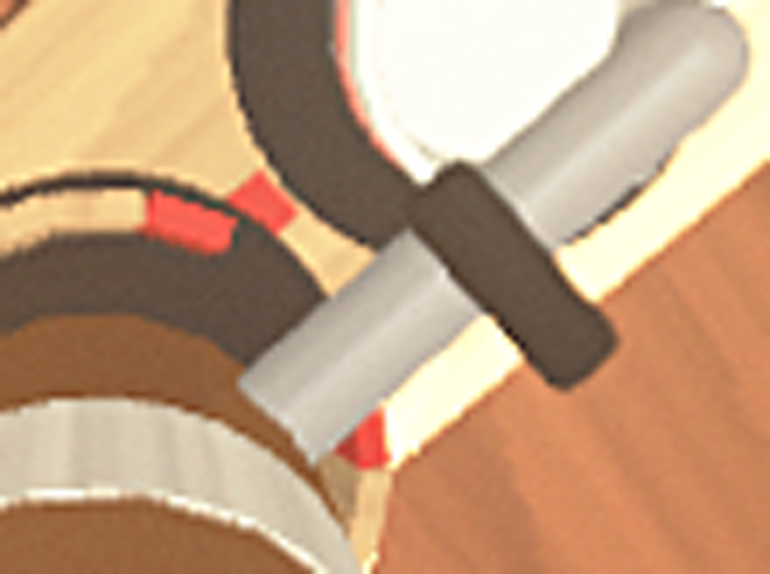

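```bash
python3 - <<'E'
from h import *
c=eyes.get_calibration("wrist");f=lambda u,v:((u+.5)/7-.5+305,(v+.5)/7-.5+130);g=lambda x,y:((x-305+.5)*7-.5,(y-130+.5)*7-.5)
s=pose();p=s["position"];ub=p[2]-.079
P=[at(c,*f(*q),ub+.016)[:2] for q in((276,421),(618,116))];d=P[1]-P[0];yaw=np.arctan2(d[1],d[0])
n=np.array([-np.sin(yaw),np.cos(yaw)]);print("spout",P,np.degrees(yaw),"lateral of axis vs TCP",(P[0]-p[:2])@n)
a=np.radians(5.15);u=np.array([np.cos(a),np.sin(a)]);v=np.array([-u[1],u[0]]);K=np.array([.547,.045])
st=lambda q,z:np.round([((at(c,*f(*q),z)[:2]-K)@u)*1e3,((at(c,*f(*q),z)[:2]-K)@v)*1e3],1)
for nm,q,z in(("red1 outer",(238,212),.093),("red1 inner",(232,253),.093),("red2 outer right",(383,410),.093),("red2 far",(388,466),.093),("stripe end a",(262,170),.008),("stripe b",(297,212),.008),("board edge",(770,158),.008),("board edge",(600,300),.008),("coaster left",(228,40),.011)): print(nm,st(q,z))
print("axis in stand mm",np.round([(p[:2]-K)@u*1e3,(p[:2]-K)@v*1e3],1))
E
```

```text
t 14.55 p [0.5464 0.0451 0.1983] close -36.49 z [-0.e+00 -1.e-04 -1.e+00] w 0.051 F [ 0.1  0.2 -4.4] g 41.1 q [-0.04  0.26  1.63 -0.    1.24  0.59]
spout [array([0.57219337, 0.0492663 ]), array([0.61752941, 0.05452274])] 6.613572540819791 lateral of axis vs TCP 0.0011459349293135236
red1 outer [35.2 14.7]
red1 inner [31.3 11.4]
red2 outer right [ 32.6 -16.3]
red2 far [ 28.4 -22.3]
stripe end a [39.7  4.7]
stripe b [39.6 -4.5]
board edge [104.1 -49.7]
board edge [ 68.2 -49.8]
coaster left [49.2 24.6]
axis in stand mm [-0.6  0.2]
```

The stand frame is confirmed: board edge at -49.7 mm, stripe symmetric, gap end at +11.4 mm. The spout is 1.4° over and 1.1 mm to the side, so I'll correct that and lower gently.

>>> {"api": "drive_tool", "payload": {
  "rows": [
    [[0,0,-0.025],[0.07,-0.11,0],4.5],
    [[0,0,0],[0,0,-0.8],4.5],
    [[0,0,0],[0,0,-1],4.5],
    [[0,0,0],[0,0,-0.8],4.5],
    [[0,0,0],[0,0,-0.5],4.5],
    [[0,0,0],[0,0,-0.3],4.5],
    [[0,0,0],[0,0,-0.2],4.5],
    [[0,0,0],[0,0,0],4.5]
  ]
}}

```text
clock: 15.55
position: [0.5472, 0.0443, 0.1624]
ee_rot: [0.0, 0.898, 0.439, 0.0]
contact_force: [0.2, 0.0, -3.5]
width: 0.0513
gripper_force: 41.1
```

>>> {"api": "drive_tool", "payload": {
  "rows": [
    [[0,0,0],[0,0,-0.15],4.5],
    [[0,0,0],[0,0,-0.15],4.5],
    [[0,0,0],[0,0,-0.1],4.5],
    [[0,0,0],[0,0,-0.1],4.5],
    [[0,0,0],[0,0,-0.1],4.5],
    [[0,0,0],[0,0,0],4.5]
  ]
}}

```text
clock: 16.3
position: [0.547, 0.0443, 0.1562]
ee_rot: [-0.0, 0.898, 0.439, -0.0]
contact_force: [0.9, -1.0, -3.3]
width: 0.0509
gripper_force: 41.1
```

>>> {"api": "drive_tool", "payload": {
  "rows": [
    [[0,0,0],[0,0,-0.1],4.5],
    [[0,0,0],[0,0,-0.05],4.5],
    [[0,0,0],[0,0,0],4.5],
    [[0,0,0],[0,0,0],4.5]
  ]
}}

```text
clock: 16.8
position: [0.5472, 0.0444, 0.1548]
ee_rot: [0.0, 0.898, 0.439, 0.0]
contact_force: [0.5, 0.4, -4.6]
width: 0.0511
gripper_force: 41.1
```

>>> {"api": "drive_tool", "payload": {
  "rows": [
    [[0,0,0],[0,0,-0.05],4.5],
    [[0,0,0],[0,0,0],4.5],
    [[0,0,0],[0,0,0],4.5]
  ]
}}

```text
clock: 17.18
position: [0.5472, 0.0444, 0.1546]
ee_rot: [0.0, 0.898, 0.439, 0.0]
contact_force: [-0.9, 0.0, -1.7]
width: 0.0511
gripper_force: 41.2
```

Contact is starting (weight falling from 4.4 to 1.7 N). A little further.

>>> {"api": "drive_tool", "payload": {
  "rows": [
    [[0,0,0],[0,0,-0.05],4.5],
    [[0,0,0],[0,0,0],4.5],
    [[0,0,0],[0,0,-0.05],4.5],
    [[0,0,0],[0,0,0],4.5],
    [[0,0,0],[0,0,0],4.5]
  ]
}}

```text
clock: 17.8
position: [0.5472, 0.0443, 0.1545]
ee_rot: [0.0, 0.898, 0.439, 0.0]
contact_force: [-3.4, 0.2, 6.9]
width: 0.0512
gripper_force: 42.1
```

The dispenser is seated: the TCP stopped at 0.1545 with contact rising. Releasing slowly and retreating upward.

>>> {"api": "drive_tool", "payload": {
  "rows": [
    [[0,0,0],[0,0,0.05],5.3],
    [[0,0,0],[0,0,0],5.8],
    [[0,0,0],[0,0,0],6.6],
    [[0,0,0],[0,0,0],7.5],
    [[0,0,0],[0,0,0],8.5],
    [[0,0,0],[0,0,0],8.5],
    [[0,0,0],[0,0,1],8.5],
    [[0,0,0],[0,0,3],8.5]
  ]
}}

```text
clock: 18.8
position: [0.5461, 0.0444, 0.1934]
ee_rot: [-0.001, 0.898, 0.439, -0.002]
contact_force: [0.4, -0.0, 0.8]
width: 0.0853
gripper_force: 0.0
```

>>> {"api": "drive_tool", "payload": {
  "rows": [
    [[0,0,0],[0,0,4],8.5],
    [[0,0,0],[0,0,4],8.5],
    [[0,0,0],[-3,0,2],8.5],
    [[0,0,0],[-3,-4,0],8.5],
    [[0,0,0],[-3,-4,0],8.5],
    [[0,0,0],[-3,-4,0],8.5],
    [[0,0,0],[-2,-4,0],8.5],
    [[0,0,0],[0,-4,0],8.5]
  ]
}}

```text
clock: 19.8
position: [0.4056, -0.1565, 0.2951]
ee_rot: [0.001, 0.898, 0.439, 0.0]
contact_force: [1.2, 0.3, -0.8]
width: 0.0851
gripper_force: 0.0
```

>>> {"api": "drive_tool", "payload": {
  "rows": [
    [[0,0,0],[0,-5,0],8.5],
    [[0,0,0],[0,-5,0],8.5],
    [[0,0,0],[0,-5,0],8.5],
    [[0,0,0],[0,-3,0],8.5],
    [[0,0,0],[0,0,0],8.5],
    [[0,0,0],[0,0,0],8.5],
    [[0,0,0],[0,0,0],8.5]
  ]
}}

```text
clock: 20.68
position: [0.4071, -0.3343, 0.2942]
ee_rot: [0.0, 0.898, 0.44, 0.0]
contact_force: [0.1, 0.6, 0.1]
width: 0.0849
gripper_force: 0.0
```

```bash
python3 - <<'E'
from h import *
pose();t=eyes.get_image("top");s=eyes.get_image("scene");c=eyes.get_calibration("scene")
a=np.radians(5.15);u=np.array([np.cos(a),np.sin(a)]);v=np.array([-u[1],u[0]]);K=np.array([.547,.045])
im=s.copy()
A=cv2.resize(s[140:265,270:400],None,fx=4.6,fy=4.6,interpolation=2)
for n,pt,z in(("cap top",K,.2),("tip end",K+u*.086,.091),("coaster",K+.08*u,.056)): q=proj(c,[*pt,z]);print(n,(np.array(q)-[270,140])*4.6)
B=cv2.resize(t[140:220,300:350],None,fx=4,fy=4,interpolation=2)
C=np.zeros((575,798,3),np.uint8);C[:,:598]=A;C[:320,598:]=B;save(C,"fin.png")
h=cv2.cvtColor(t,cv2.COLOR_RGB2HSV);red=(((h[...,0]<6)|(h[...,0]>174))&(h[...,1]>200)&(h[...,2]>150)).astype(np.uint8)
red[:,:300]=0;red[:,350:]=0;n,l,stt,ce=cv2.connectedComponentsWithStats(red);i=1+np.argmax(stt[1:,4])
q=at(eyes.get_calibration("top"),*ce[i],.2)[:2]-K;print(stt[i],"cap err mm",q@u*1e3,q@v*1e3)
E
```

```text
t 20.675 p [ 0.4071 -0.3343  0.2942] close -37.8 z [ 4.e-04  1.e-04 -1.e+00] w 0.0849 F [0.1 0.6 0.1] g 0.0 q [-0.82  0.18  1.51  0.    1.45 -0.16]
cap top [219.12339148 112.39353767]
tip end [276.81954547 364.94636856]
coaster [270.58671664 395.38699737]
[317 187  19  19 276] cap err mm 1.2794645181875475 1.2527751831801972
```

View pics/fin.png

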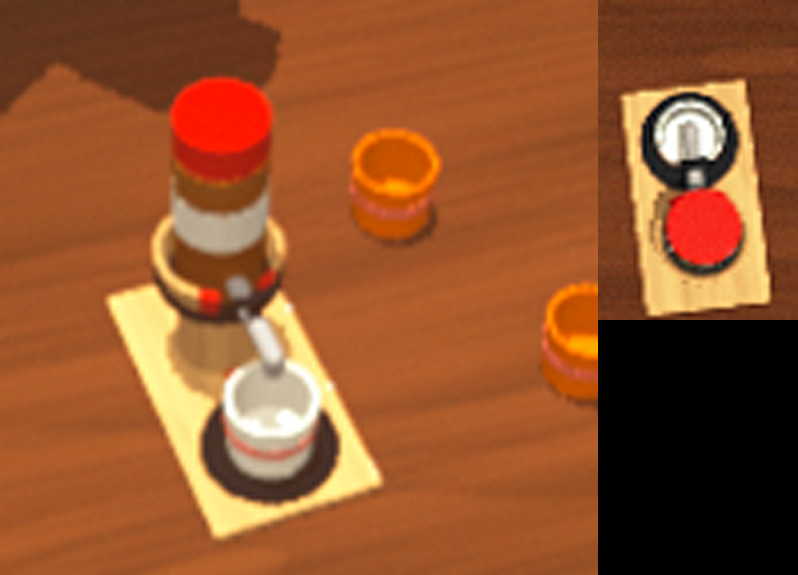

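The dispenser is upright and home. Its spout lies between the red ends at (210,300) and (267,282), its tip at (275,365) is over the cup, and the cup is centred on the coaster. Handing in.

```bash
python3 -c "
from rig import job
print(job.sign_off())"
```

```text
the job is handed in; nothing more can be done
None
```

The job is handed in at about 21 s on the clock: the white cup stands centred on the coaster, and the dispenser is fully home in the collar with its spout in the gap and its tip over the cup.

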